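Tidy the step: tray and tin pushed back against the kerb

ROBOT

A 6-joint arm with a two-finger parallel gripper is mounted at the origin on the work surface. World frame = base frame: x ahead of the robot, y to its left, z up, the work surface at z = 0. Lengths are in m, angles in rad, forces in N, time in s.
With the tool pointing down it reaches from about 0.35 to 0.725 m from the base axis. Payload 4.3 kg.
Tool frame: the origin (TCP) lies at the very end of the fingers, on their centre line; the grasp point (between the pads) lies behind it (env.tcp_to_grasp is the z of the grasp point in the tool frame, in m); z points along the fingers, y is the line along which they close (so a half turn about z gives the same grasp; the last joint's range is limited). The gripper opens to 85 mm and grips with 20 to 120 N. Pads are 22 mm wide; open, the fingers measure 114 mm over their backs; the gripper's body (76 mm by 85 mm) begins 54 mm behind the grasp point. The pads swing forward as they close: fully open they stand 13 mm farther back than shut.
Start: joints at [1.1, 0.377, 0.081, 1.274, 0, 1.46], TCP at [0.203, 0.538, 0.231] pointing down, gripper open.
Joint ranges: [-2.72, 2.72], [-0.84, 1.66], [-1.02, 1.22], [-1.77, 2.12], [-1.37, 1.28], [-3.14, 3.14]. Speed limits (rad/s): [2.57, 2.57, 3.14, 3.14, 3.14, 3.14].

INTERFACE

Orientations are given as a 3x3 rotation matrix whose columns are the frame's x, y, z axes.
In Python, from rig import env, imaging gives the robot as it stands.
- The arm moves only by the tool servo_tool, never from a script. Its argument "increments" is a list of rows, each an object of numbers: "gripper": the finger opening in mm, from 0 to 85.4; "tx", "ty", "tz": the shift along the tool's x, y, z in mm; "rx", "ry", "rz": the turn, a rotation vector about the tool's x, y, z in degrees. A call has exactly 5 rows; each row is the pose to reach, as a shift and turn from the pose commanded when the call began, along the tool's axes at that moment; what a row does not reach only later rows make up. A row lasts 1/10 s, in which the tool goes at most 50 mm and 8.59 degrees, less where a joint would pass 70% of its speed; a pose out of reach is approached as far as the arm can. A call with a gripper value outside its range is refused whole. The fingers move at their own pace and stop on an object; the grip force is fixed at half the most. Time passes only in rows, so rows that repeat a pose let the fingers close, or fill a call up. It gives the time, the measured TCP pose, the force, the opening and the grip force at its end, in the units of the state.
- env.get_state(): the state, without advancing time (a new reading comes with each control period).
- imaging.grab_frame(name): name is "scene" or "top" or "wrist"; returns the picture (384x512x3 uint8, red, green, blue); there is no depth.
- imaging.calibration(name): a dict with "vfov" (degrees; the focal length in pixels is half the picture's height over the tangent of half this angle, whatever the lens; pixels are square), "cx", "cy" (the principal point, pixels), "rvec" (rotation vector, rad) and "tvec" (3), from world to camera coordinates, as OpenCV has them. Camera axes: x right, y down, z forward; pixel columns grow to the right and rows downward; lengths in m; the calibration is good to about 2 mm. A picture is of the moment at which its call begins: read the wrist's pose just before it. calibration takes no time and is no camera call; for the wrist camera it gives the pose at the moment of the call.
- env.hand_in(): hands the job in; it is judged then, once.
The state is a dict: "t": time; "joint_pos": joint angles; "joint_velocities": joint speeds; "effort": joint torques, N m; "ee_pos": TCP position; "orientation": TCP orientation; "wrist_force": force on the tool from outside, world axes, zero at the start; "torque": the same for the moment, N m; "width": finger opening in m; "grasp_force": force on a finger pad.
Only numpy, scipy, OpenCV 4.12 (cv2) and the standard library are available. Lean on these libraries where they do the work, as an engineer would, in place of code of your own. Each camera call takes 0.05 s, during which the arm holds its last target. There are 200 camera calls.

TASK

Clear the front of the tiled step without lifting anything: first push the white tray back along the tiles, with the egg cup left standing in it, until its long far side lies flush against the low kerb across the back of the step. Then push the wide closed tin back along the tiles until it, too, stands upright against the kerb. Leave the steel cup and the wooden ladle where they are.

Things in the scene. Friction and masses are not known exactly. Their poses are not given: they have to be found in the camera images.
- kerb: Fixed low straight kerb (terracotta tile) across the back of the step, 940 mm long, 50 mm thick, 52 mm high. Origin at the middle of the foot of its front face (the face towards the robot). Its x axis points square into the kerb, away from the robot; its y axis runs along the front face, to the robot's left. The kerb may stand up to 4 degrees askew.
- tray: Loose white plastic open tray, 120 mm (its x) by 200 mm (its y) over the outside, 30 mm high, walls and floor 4 mm thick, about 0.3 kg. Origin at the centre of its underside; its x axis points to the long far side that must meet the kerb. It stands askew to the kerb by up to 15 degrees. It slides on the tiles when pushed at the near wall with a few newtons.
- tray_back_left (a point): Left end (seen from the robot) of the tray's far long side: the outer corner, 15 mm above the underside.
- tray_back_right (a point): Right end (seen from the robot) of the tray's far long side: the outer corner, 15 mm above the underside.
- tin: Loose closed round tin with a flat lid, bare metal, 100 mm diameter, 76 mm high, about 0.4 kg, upright on the tiles to the left or right of the tray. Origin at the centre of its underside, z axis up. Nothing stands between it and the kerb.
- egg_cup: Loose white ceramic egg cup, 48 mm wide at the rim, foot 40 mm wide, 58 mm high, standing on the tray's floor. Origin at the centre of its underside.
- cup: Bystander: open steel cup, 72 mm wide at the rim, 80 mm high, upright on the other side of the tray from the tin. Origin at the centre of its underside.
- ladle: Bystander: wooden ladle lying on the tiles at the robot's right, roughly along the robot's forward direction, 228 mm long, bowl 62 mm wide and 28 mm high at the far end. Origin on the tiles midway along it. (On the opposite side, about 0.65 to 0.7 m to the robot's left and 0.6 m ahead, stands a fixed grey pedal bin, 210 mm wide and 260 mm high, not used.)

How it is judged:
By the outcome, as a careful person would: the job done as asked, in the order asked, and still so for the second after the job is handed in, with the robot touching nothing.
It also fails if it takes over 54 s, if anything falls off the work surface, if the arm or the gripper's body presses on something with over 40 N, if the wrist force passes 120 N, or if a joint passes its speed limit or range.

## Working session

There is one attempt and no reset: what is moved stays moved. The work goes in short steps, Python scripts to look and compute and a tool call to move; the robot and the scene stay as the last step left them, time stands still between calls to the robot, and variables do not carry over. Pictures are saved under pics/ and viewed, at most 10 in all, crops included, and the job is handed in when it is done.

Besides the shell and the picture viewer there is one more tool, called after "Emit:" as name(argument=value, ...), one argument or row to a line, values as JSON. servo_tool: Moves the arm, as the interface text tells. Its arguments: {"type":"object","properties":{"increments":{"type":"array","items":{"type":"object","properties":{"gripper":{"type":"number"},"tx":{"type":"number"},"ty":{"type":"number"},"tz":{"type":"number"},"rx":{"type":"number"},"ry":{"type":"number"},"rz":{"type":"number"}}}}},"required":["increments"]}

```bash
mkdir -p pics; ls
cat > h.py <<'E'
import numpy as np, cv2
from rig import env, imaging
def cam(n):
    c=imaging.calibration(n); f=192/np.tan(np.radians(c["vfov"])/2)
    K=np.array([[f,0,c["cx"]],[0,f,c["cy"]],[0,0,1.]]); R=cv2.Rodrigues(np.array(c["rvec"],float))[0]
    return K,R,np.array(c["tvec"],float).ravel(),c
def ray(n,uv):
    K,R,t,c=cam(n); uv=np.atleast_2d(np.array(uv,float))
    d=np.c_[uv,np.ones(len(uv))]@np.linalg.inv(K).T@R
    return -R.T@t,d
def plane(n,uv,z):
    o,d=ray(n,uv); return o+d*((z-o[2])/d[:,2])[:,None]
def proj(n,P):
    K,R,t,c=cam(n); q=(np.atleast_2d(P)@R.T+t)@K.T; return q[:,:2]/q[:,2:]
E
python3 - <<'E'
from h import *
for n in("scene","top"):
    im=imaging.grab_frame(n); cv2.imwrite(f"pics/{n}0.png",cv2.cvtColor(im,cv2.COLOR_RGB2BGR)); K,R,t,c=cam(n); print(n,c,-R.T@t)
s=env.get_state(); print(s["t"],s["ee_pos"],s["orientation"],env.tcp_to_grasp)
E
```

```text
pics
scene {'vfov': 55.779033468120424, 'cx': 253.9742911356681, 'cy': 184.67238208825088, 'rvec': array([ 0.85029863,  2.44780181, -1.18221007]), 'tvec': array([ 0.52654381, -0.13706498,  1.25102298])} [1.07890127 0.50477225 0.66503436]
top {'vfov': 42.485297288309276, 'cx': 251.8266708907291, 'cy': 187.6150836690248, 'rvec': array([ 2.13802181, -2.13436027,  0.14700586]), 'tvec': array([-0.06514951,  0.6053337 ,  1.02913118])} [ 0.44334754 -0.07931277  1.10767178]
0.1 [0.20271468 0.53745713 0.23046781] [[-9.35629409e-01  3.52982967e-01 -7.95767584e-04]
 [ 3.52983827e-01  9.35627972e-01 -1.64819887e-03]
 [ 1.62756283e-04 -1.82299642e-03 -9.99998325e-01]] -0.0187
```

View pics/scene0.png

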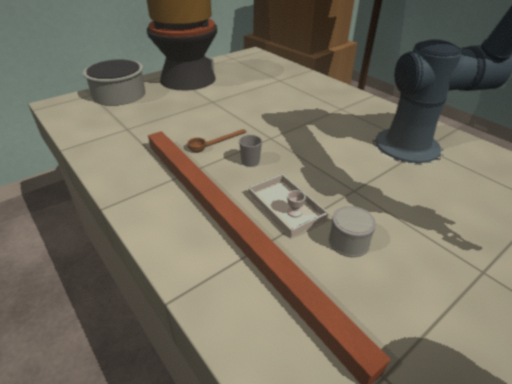

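View pics/top0.png

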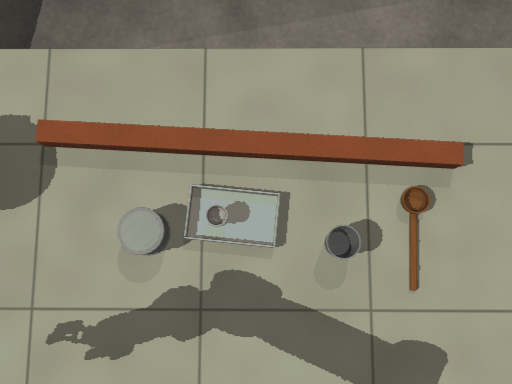

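The top view shows the kerb (rows 121–166), tray corners near (190,185),(279,190),(276,247),(185,241), egg cup (217,215), tin lid (141,231), cup (342,242), ladle (414,240). The scene view agrees. Next I'll measure.

```bash
cat > m.py <<'E'
from h import *
def redline(im,n="top"):
    hsv=cv2.cvtColor(im,cv2.COLOR_RGB2HSV); m=((hsv[...,0]<12)|(hsv[...,0]>172))&(hsv[...,1]>150)&(hsv[...,2]>40)
    m=m.astype(np.uint8); k,l,st,_=cv2.connectedComponentsWithStats(m); i=1+np.argmax(st[1:,4]); return l==i
def kerb(im):
    m=redline(im); us=np.arange(50,455); vs=np.array([np.where(m[:,u])[0].max()+.5 if m[:,u].any() else np.nan for u in us])
    ok=~np.isnan(vs); P=plane("top",np.c_[us,vs][ok],0.0)
    # robust fit x=a+b*y
    w=np.ones(len(P),bool)
    for _ in range(5):
        b,a=np.polyfit(P[w,1],P[w,0],1); r=P[:,0]-a-b*P[:,1]; w=abs(r)<max(.0015,2*r[w].std())
    return a,b,r[w].std(),w.mean()
E
python3 - <<'E'
from m import *
im=cv2.cvtColor(cv2.imread("pics/top0.png"),cv2.COLOR_BGR2RGB)
a,b,s,w=kerb(im); print("kerb x=%.4f%+.4f y, res %.4f inl %.2f ang %.2f deg"%(a,b,s,w,np.degrees(np.arctan(b))))
print("kerb front-top edge via shade at cols:")
for u in(150,230,300):
    print(u,[tuple(im[v,u]) for v in range(118 if 0 else 138,166,2)])
C=[(190,185),(279,190),(276,247),(185,241)]
P=plane("top",C,.03); print(P.round(4)); print(np.linalg.norm(P-np.roll(P,-1,0),axis=1))
print("tin",plane("top",[(141,231)],.076),"egg",plane("top",[(217,215)],.06),"cup",plane("top",[(342,242)],.08), "ladle",plane("top",[(414,200),(414,288)],.015))
c=cv2.resize(im[160:265,105:295],None,fx=4,fy=4,interpolation=cv2.INTER_CUBIC); cv2.imwrite("pics/crop0.png",c[...,::-1])
E
```

```text
kerb x=0.6875+0.0562 y, res 0.0008 inl 0.80 ang 3.22 deg
kerb front-top edge via shade at cols:
150 [(np.uint8(134), np.uint8(72), np.uint8(45)), (np.uint8(135), np.uint8(76), np.uint8(46)), (np.uint8(134), np.uint8(74), np.uint8(44)), (np.uint8(134), np.uint8(75), np.uint8(45)), (np.uint8(133), np.uint8(75), np.uint8(48)), (np.uint8(70), np.uint8(39), np.uint8(26)), (np.uint8(63), np.uint8(37), np.uint8(23)), (np.uint8(118), np.uint8(109), np.uint8(92)), (np.uint8(145), np.uint8(143), np.uint8(124)), (np.uint8(142), np.uint8(142), np.uint8(122)), (np.uint8(143), np.uint8(142), np.uint8(122)), (np.uint8(141), np.uint8(141), np.uint8(121)), (np.uint8(142), np.uint8(142), np.uint8(122)), (np.uint8(140), np.uint8(140), np.uint8(121))]
230 [(np.uint8(132), np.uint8(73), np.uint8(45)), (np.uint8(136), np.uint8(75), np.uint8(47)), (np.uint8(137), np.uint8(76), np.uint8(48)), (np.uint8(136), np.uint8(75), np.uint8(47)), (np.uint8(133), np.uint8(73), np.uint8(45)), (np.uint8(131), np.uint8(74), np.uint8(45)), (np.uint8(134), np.uint8(73), np.uint8(45)), (np.uint8(67), np.uint8(36), np.uint8(
[... 584 characters left out ...]
), np.uint8(45)), (np.uint8(134), np.uint8(74), np.uint8(45)), (np.uint8(135), np.uint8(75), np.uint8(46)), (np.uint8(68), np.uint8(40), np.uint8(27)), (np.uint8(62), np.uint8(36), np.uint8(21)), (np.uint8(102), np.uint8(91), np.uint8(77)), (np.uint8(140), np.uint8(137), np.uint8(119)), (np.uint8(138), np.uint8(138), np.uint8(118))]
[[ 0.6136  0.073   0.03  ]
 [ 0.6025 -0.1238  0.03  ]
 [ 0.4777 -0.1166  0.03  ]
 [ 0.4902  0.0812  0.03  ]]
[0.19707751 0.1250193  0.19820191 0.12362376]
tin [[0.50883637 0.16703718 0.076     ]] egg [[0.54417387 0.0097056  0.06      ]] cup [[ 0.4866931  -0.25114346  0.08      ]] ladle [[ 0.58252315 -0.42371105  0.015     ]
 [ 0.39086908 -0.41478969  0.015     ]]
```

View pics/crop0.png

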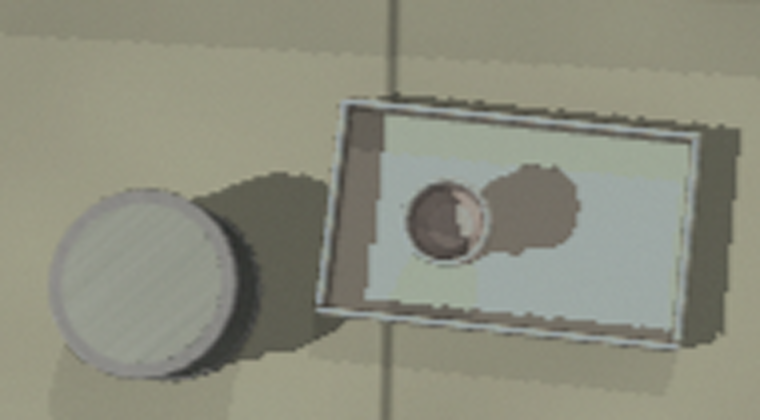

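The crop shows tray corners at crop px (345,100),(699,132),(678,348),(318,310), egg cup rim at (447,222) r≈40, and tin lid centred at (144,284) r≈94. Next is a check across the two views.

Run:
```python
from m import *
f=lambda x,y,dx=105,dy=160:((x+.5)/4-.5+dx,(y+.5)/4-.5+dy)
C=[f(345,101),f(699,134),f(678,346),f(318,308)]
P=plane("top",C,.03); print(P.round(4),np.linalg.norm(P-np.roll(P,-1,0),axis=1).round(4))
d1=P[0]-P[1];d2=P[3]-P[2]; print("tray ang",[np.degrees(np.arctan2(-d[0],d[1])).round(2) for d in(d1,d2)],[np.degrees(np.arctan2(d[1],d[0])).round(2) for d in(P[0]-P[3],P[1]-P[2])],"ctr",P.mean(0))
T=plane("top",[f(144,284)],.076);E=plane("top",[f(447,222)],.062);print("tin",T,"egg",E)
im=cv2.cvtColor(cv2.imread("pics/top0.png"),cv2.COLOR_BGR2RGB);m=redline(im)
us=np.arange(50,455,27); print([(u,np.where(m[:,u])[0].min(),np.where(m[:,u])[0].max()) for u in us])
sc=cv2.imread("pics/scene0.png"); q=np.vstack([P,T,E]); pr=proj("scene",q); print(pr.round(1))
a,b,_,_=kerb(im); L=proj("scene",[(a+b*y+(-.0),y,.0) for y in(-.4,-.2,0,.2,.4)])
c=cv2.resize(sc,None,fx=1.5,fy=1.5)
for p in np.vstack([pr,L]): cv2.circle(c,tuple(int(round(v*1.5)) for v in p),2,(0,255,0),-1)
cv2.imwrite("pics/sc1.png",c)
```

```text
[[ 0.6139  0.071   0.03  ]
 [ 0.5956 -0.1246  0.03  ]
 [ 0.4796 -0.1126  0.03  ]
 [ 0.4997  0.0833  0.03  ]] [0.1965 0.1166 0.1969 0.1148]
tray ang [np.float64(-5.34), np.float64(-5.86)] [np.float64(-6.14), np.float64(-5.92)] ctr [ 0.54717878 -0.02070146  0.03      ]
tin [[0.50961791 0.16785295 0.076     ]] egg [[0.54371293 0.01086221 0.062     ]]
[(np.int64(50), np.int64(121), np.int64(145)), (np.int64(77), np.int64(122), np.int64(146)), (np.int64(104), np.int64(123), np.int64(148)), (np.int64(131), np.int64(125), np.int64(150)), (np.int64(158), np.int64(126), np.int64(151)), (np.int64(185), np.int64(128), np.int64(153)), (np.int64(212), np.int64(129), np.int64(154)), (np.int64(239), np.int64(131), np.int64(156)), (np.int64(266), np.int64(132), np.int64(156)), (np.int64(293), np.int64(134), np.int64(157)), (np.int64(320), np.int64(135), np.int64(160)), (np.int64(347), np.int64(137), np.int64(162)), (np.int64(374), np.int64(138), np.int64(163)), (np.int64(401), np.int64(140), np.int64(165)), (np.int64(428), np.int64(141), np.int64(166))]
[[290.9 229.1]
 [247.9 186.9]
 [281.6 173.7]
 [326.6 212.2]
 [353.1 218.8]
 [295.7 195.2]]
```

View pics/sc1.png

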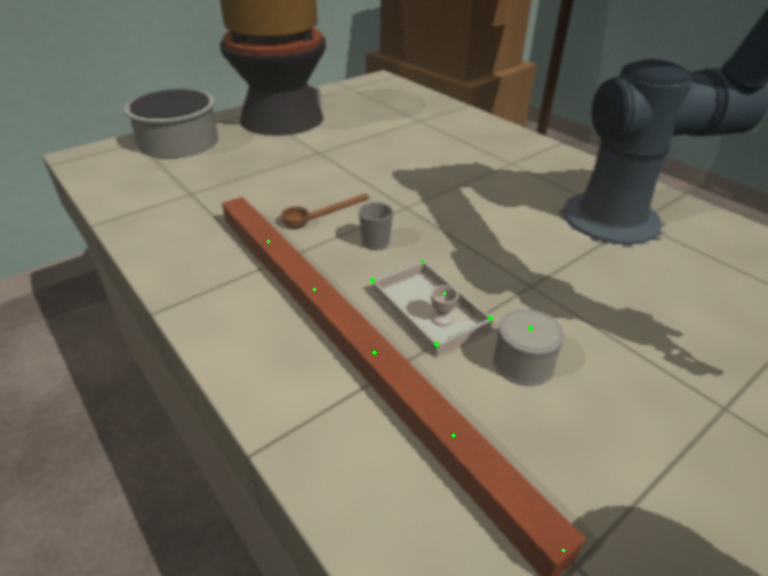

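Views agree: tray centre is about (0.547,-0.021) with yaw ≈-5.7°, the kerb is at -3.2°, and the tin is at (0.510,0.168). I'll drive high to a point behind the tray.

Emit:
servo_tool(
  increments=[
    {"tx": -32, "ty": -32},
    {"tx": -64, "ty": -64},
    {"tx": -96, "ty": -96},
    {"tx": -128, "ty": -128},
    {"tx": -160, "ty": -160},
  ],
)

```text
$.increments[0]: bad value
```

Emit:
servo_tool(
  increments=[
    {"tx": -32, "ty": -32},
    {"tx": -64, "ty": -64},
    {"tx": -96, "ty": -96},
    {"tx": -128, "ty": -128},
    {"tx": -160, "ty": -160},
  ],
)

```text
$.increments[0]: bad value
```

Emit:
servo_tool(
  increments=[
    {"tx": -30, "ty": -30, "rz": -5},
    {"tx": -60, "ty": -60, "rz": -10},
    {"tx": -85, "ty": -85, "rz": -14},
    {"tx": -105, "ty": -105, "rz": -17.5},
    {"tx": -105, "ty": -105, "rz": -17.5},
  ],
)

```text
$.increments[0]: bad value
```

```bash
cat > go.py <<'E'
import sys
from m import *
# usage: go.py x y z kerbangle_deg -> increments in current tool axes
x,y,z,a=map(float,sys.argv[1:5]); s=env.get_state(); R=np.array(s["orientation"]); 
print("t",s["t"],"pos",np.round(s["ee_pos"],4),"F",np.round(s["wrist_force"],1),"w",round(s["width"],4))
d=R.T@(np.array([x,y,z])-s["ee_pos"])*1e3; c,n=np.cos(np.radians(a)),np.sin(np.radians(a))
T=np.array([[-c,-n,0],[-n,c,0],[0,0,-1.]])
rv=cv2.Rodrigues(R.T@T)[0].ravel(); print("t mm",d.round(1),"r deg",np.degrees(rv).round(2))
E
python3 go.py .451 -.010 .231 -3.2
```

```text
t 0.1 pos [0.2027 0.5375 0.2305] F [-0.3 -1.  -0.1] w 0.0853
t mm [-4.255e+02 -4.246e+02  2.000e-01] r deg [ -0.1   -0.03 -17.47]
```

Emit:
servo_tool(
  increments=[
    {"gripper": 70, "tx": -32, "ty": -32, "tz": 0, "rx": 0, "ry": 0, "rz": 0},
    {"gripper": 70, "tx": -64, "ty": -64, "tz": 0, "rx": 0, "ry": 0, "rz": 0},
    {"gripper": 70, "tx": -96, "ty": -96, "tz": 0, "rx": 0, "ry": 0, "rz": 0},
    {"gripper": 70, "tx": -128, "ty": -128, "tz": 0, "rx": 0, "ry": 0, "rz": 0},
    {"gripper": 70, "tx": -160, "ty": -160, "tz": 0, "rx": 0, "ry": 0, "rz": 0},
  ],
)

```text
t: 0.6
ee_pos: [0.2963, 0.33, 0.2309]
orientation: [[-0.936, 0.352, -0.0], [0.352, 0.936, -0.0], [0.0, -0.001, -1.0]]
wrist_force: [0.5, 0.2, 0.1]
width: 0.0696
grasp_force: 0.0
```

Emit:
servo_tool(
  increments=[
    {"gripper": 70, "tx": -32, "ty": -32, "tz": 0, "rx": 0, "ry": 0, "rz": 0},
    {"gripper": 70, "tx": -64, "ty": -64, "tz": 0, "rx": 0, "ry": 0, "rz": 0},
    {"gripper": 70, "tx": -96, "ty": -96, "tz": 0, "rx": 0, "ry": 0, "rz": 0},
    {"gripper": 70, "tx": -128, "ty": -128, "tz": 0, "rx": 0, "ry": 0, "rz": 0},
    {"gripper": 70, "tx": -160, "ty": -160, "tz": 0, "rx": 0, "ry": 0, "rz": 0},
  ],
)

```text
t: 1.1
ee_pos: [0.3895, 0.1239, 0.2311]
orientation: [[-0.936, 0.353, -0.0], [0.353, 0.936, 0.0], [0.0, 0.0, -1.0]]
wrist_force: [1.6, 0.1, -0.2]
width: 0.0703
grasp_force: 0.0
```

Emit:
servo_tool(
  increments=[
    {"gripper": 70, "tx": -30, "ty": -30, "tz": 0, "rx": 0, "ry": 0, "rz": -5},
    {"gripper": 70, "tx": -60, "ty": -60, "tz": 0, "rx": 0, "ry": 0, "rz": -10},
    {"gripper": 70, "tx": -85, "ty": -85, "tz": 0, "rx": 0, "ry": 0, "rz": -14},
    {"gripper": 70, "tx": -105, "ty": -105, "tz": 0, "rx": 0, "ry": 0, "rz": -17.5},
    {"gripper": 70, "tx": -105, "ty": -105, "tz": 0, "rx": 0, "ry": 0, "rz": -17.5},
  ],
)

```text
t: 1.6
ee_pos: [0.4517, -0.0124, 0.2308]
orientation: [[-0.998, 0.059, 0.0], [0.059, 0.998, -0.001], [-0.0, -0.001, -1.0]]
wrist_force: [1.9, 0.1, 0.3]
width: 0.0699
grasp_force: 0.0
```

```bash
python3 go.py .451 -.010 .012 -3.2
```

```text
t 1.6 pos [ 0.4517 -0.0124  0.2308] F [1.9 0.1 0.3] w 0.0699
t mm [  0.9   2.6 218.8] r deg [-0.05  0.01 -0.2 ]
```

Emit:
servo_tool(
  increments=[
    {"gripper": 70, "tx": 0, "ty": 3, "tz": 35, "rx": 0, "ry": 0, "rz": 0},
    {"gripper": 70, "tx": 0, "ty": 3, "tz": 75, "rx": 0, "ry": 0, "rz": 0},
    {"gripper": 70, "tx": 0, "ty": 3, "tz": 115, "rx": 0, "ry": 0, "rz": 0},
    {"gripper": 70, "tx": 0, "ty": 3, "tz": 145, "rx": 0, "ry": 0, "rz": 0},
    {"gripper": 70, "tx": 0, "ty": 3, "tz": 170, "rx": 0, "ry": 0, "rz": 0},
  ],
)

```text
t: 2.1
ee_pos: [0.4488, -0.0056, 0.0592]
orientation: [[-0.998, 0.055, -0.003], [0.055, 0.998, 0.001], [0.003, 0.001, -1.0]]
wrist_force: [-1.1, 0.3, -0.2]
width: 0.0698
grasp_force: 0.0
```

Emit:
servo_tool(
  increments=[
    {"gripper": 70, "tx": 0, "ty": 0, "tz": 18, "rx": 0, "ry": 0, "rz": 0},
    {"gripper": 70, "tx": 0, "ty": 0, "tz": 33, "rx": 0, "ry": 0, "rz": 0},
    {"gripper": 70, "tx": 0, "ty": 0, "tz": 43, "rx": 0, "ry": 0, "rz": 0},
    {"gripper": 70, "tx": 0, "ty": 0, "tz": 49, "rx": 0, "ry": 0, "rz": 0},
    {"gripper": 70, "tx": 0, "ty": 0, "tz": 49, "rx": 0, "ry": 0, "rz": 0},
  ],
)

```text
t: 2.6
ee_pos: [0.4501, -0.0063, 0.0118]
orientation: [[-0.998, 0.055, -0.001], [0.055, 0.998, 0.0], [0.001, 0.0, -1.0]]
wrist_force: [-0.1, 0.6, 0.1]
width: 0.0697
grasp_force: 0.0
```

Emit:
servo_tool(
  increments=[
    {"gripper": 70, "tx": -3, "ty": 0, "tz": 0, "rx": 0, "ry": 0, "rz": 0},
    {"gripper": 70, "tx": -6, "ty": 0, "tz": 0, "rx": 0, "ry": 0, "rz": 0},
    {"gripper": 70, "tx": -9, "ty": 0, "tz": 0, "rx": 0, "ry": 0, "rz": 0},
    {"gripper": 70, "tx": -12, "ty": 0, "tz": 0, "rx": 0, "ry": 0, "rz": 0},
    {"gripper": 70, "tx": -15, "ty": 0, "tz": 0, "rx": 0, "ry": 0, "rz": 0},
  ],
)

```text
t: 3.1
ee_pos: [0.4664, -0.0075, 0.0126]
orientation: [[-0.998, 0.055, 0.001], [0.055, 0.998, 0.0], [-0.001, 0.0, -1.0]]
wrist_force: [-1.3, -0.3, -0.2]
width: 0.0702
grasp_force: 0.0
```

```bash
python3 - <<'E'
from m import *
im=imaging.grab_frame("top"); c=cv2.resize(im[110:290,130:330],None,fx=3,fy=3,interpolation=cv2.INTER_CUBIC); cv2.imwrite("pics/t1.png",c[...,::-1])
im=imaging.grab_frame("wrist"); cv2.imwrite("pics/w1.png",im[...,::-1])
E
python3 go.py .55 -.015 .012 -3.2
```

```text
t 3.2 pos [ 0.4665 -0.0076  0.0125] F [ 1.2 -0.8  0.9] w 0.0699
t mm [-83.7  -2.8   0.5] r deg [0.   0.05 0.02]
```

View pics/t1.png

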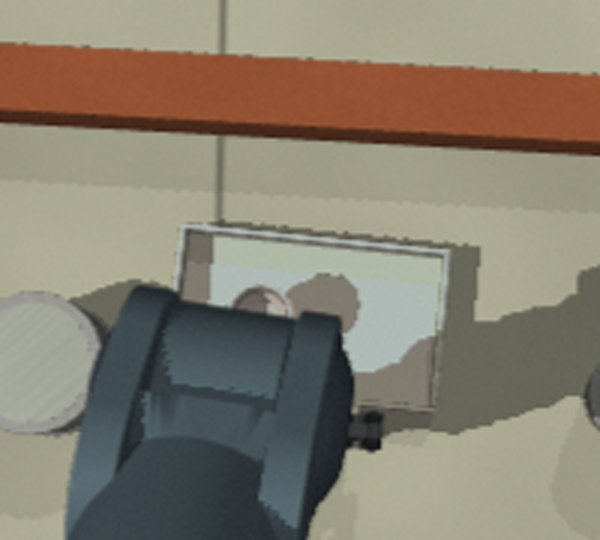

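The tray is still clear of the fingers and the far side is visible, so I'll push on along the kerb normal.

Emit:
servo_tool(
  increments=[
    {"gripper": 70, "tx": -4, "ty": 0, "tz": 0, "rx": 0, "ry": 0, "rz": 0},
    {"gripper": 70, "tx": -8, "ty": 0, "tz": 0, "rx": 0, "ry": 0, "rz": 0},
    {"gripper": 70, "tx": -12, "ty": 0, "tz": 0, "rx": 0, "ry": 0, "rz": 0},
    {"gripper": 70, "tx": -16, "ty": 0, "tz": 0, "rx": 0, "ry": 0, "rz": 0},
    {"gripper": 70, "tx": -20, "ty": 0, "tz": 0, "rx": 0, "ry": 0, "rz": 0},
  ],
)

```text
t: 3.7
ee_pos: [0.4851, -0.0086, 0.012]
orientation: [[-0.998, 0.056, -0.002], [0.056, 0.998, -0.0], [0.002, -0.0, -1.0]]
wrist_force: [-1.6, -0.3, 1.6]
width: 0.0702
grasp_force: 1.2
```

Emit:
servo_tool(
  increments=[
    {"gripper": 70, "tx": -4, "ty": 0, "tz": 0, "rx": 0, "ry": 0, "rz": 0},
    {"gripper": 70, "tx": -8, "ty": 0, "tz": 0, "rx": 0, "ry": 0, "rz": 0},
    {"gripper": 70, "tx": -12, "ty": 0, "tz": 0, "rx": 0, "ry": 0, "rz": 0},
    {"gripper": 70, "tx": -16, "ty": 0, "tz": 0, "rx": 0, "ry": 0, "rz": 0},
    {"gripper": 70, "tx": -20, "ty": 0, "tz": 0, "rx": 0, "ry": 0, "rz": 0},
  ],
)

```text
t: 4.2
ee_pos: [0.506, -0.0096, 0.0122]
orientation: [[-0.998, 0.055, -0.0], [0.055, 0.998, 0.0], [0.0, 0.0, -1.0]]
wrist_force: [-1.1, -1.1, -0.8]
width: 0.0698
grasp_force: 0.8
```

Emit:
servo_tool(
  increments=[
    {"gripper": 70, "tx": -4, "ty": 0, "tz": 0, "rx": 0, "ry": 0, "rz": 0},
    {"gripper": 70, "tx": -8, "ty": 0, "tz": 0, "rx": 0, "ry": 0, "rz": 0},
    {"gripper": 70, "tx": -12, "ty": 0, "tz": 0, "rx": 0, "ry": 0, "rz": 0},
    {"gripper": 70, "tx": -16, "ty": 0, "tz": 0, "rx": 0, "ry": 0, "rz": 0},
    {"gripper": 70, "tx": -20, "ty": 0, "tz": 0, "rx": 0, "ry": 0, "rz": 0},
  ],
)

```text
t: 4.7
ee_pos: [0.526, -0.0108, 0.0123]
orientation: [[-0.998, 0.055, 0.0], [0.055, 0.998, 0.0], [-0.0, 0.0, -1.0]]
wrist_force: [-1.5, -0.1, -0.8]
width: 0.0699
grasp_force: 0.8
```

```bash
python3 - <<'E'
from m import *
im=imaging.grab_frame("top"); c=cv2.resize(im[110:290,130:330],None,fx=3,fy=3,interpolation=cv2.INTER_CUBIC); cv2.imwrite("pics/t2.png",c[...,::-1])
E
python3 go.py .5555 -.015 .012 -3.2
```

```text
t 4.75 pos [ 0.5269 -0.0109  0.0124] F [-1.   1.  -1.3] w 0.07
t mm [-28.7  -2.5   0.5] r deg [0.01 0.07 0.03]
```

View pics/t2.png

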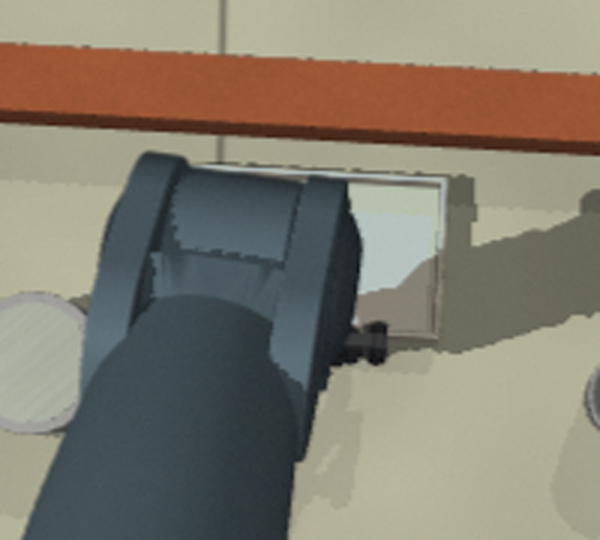

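The tray is now parallel to the kerb with a gap of roughly 28 mm (far rim at crop row ~165–178, kerb foot ~130–150). I'll go slower for the rest.

Emit:
servo_tool(
  increments=[
    {"gripper": 70, "tx": -4, "ty": 0, "tz": 0, "rx": 0, "ry": 0, "rz": 0},
    {"gripper": 70, "tx": -8, "ty": 0, "tz": 0, "rx": 0, "ry": 0, "rz": 0},
    {"gripper": 70, "tx": -12, "ty": 0, "tz": 0, "rx": 0, "ry": 0, "rz": 0},
    {"gripper": 70, "tx": -16, "ty": 0, "tz": 0, "rx": 0, "ry": 0, "rz": 0},
    {"gripper": 70, "tx": -20, "ty": 0, "tz": 0, "rx": 0, "ry": 0, "rz": 0},
  ],
)

```text
t: 5.25
ee_pos: [0.5459, -0.0119, 0.0124]
orientation: [[-0.998, 0.055, -0.0], [0.055, 0.998, 0.0], [0.0, 0.0, -1.0]]
wrist_force: [-3.7, 0.7, 2.2]
width: 0.0698
grasp_force: 1.6
```

Emit:
servo_tool(
  increments=[
    {"gripper": 70, "tx": -1, "ty": 0, "tz": 0, "rx": 0, "ry": 0, "rz": 0},
    {"gripper": 70, "tx": -2, "ty": 0, "tz": 0, "rx": 0, "ry": 0, "rz": 0},
    {"gripper": 70, "tx": -3, "ty": 0, "tz": 0, "rx": 0, "ry": 0, "rz": 0},
    {"gripper": 70, "tx": -4, "ty": 0, "tz": 0, "rx": 0, "ry": 0, "rz": 0},
    {"gripper": 70, "tx": -5, "ty": 0, "tz": 0, "rx": 0, "ry": 0, "rz": 0},
  ],
)

```text
t: 5.75
ee_pos: [0.5506, -0.0122, 0.0123]
orientation: [[-0.998, 0.055, -0.0], [0.055, 0.998, 0.0], [0.0, 0.0, -1.0]]
wrist_force: [-2.8, 0.2, 1.6]
width: 0.0702
grasp_force: 1.5
```

Emit:
servo_tool(
  increments=[
    {"gripper": 70, "tx": -0.6, "ty": 0, "tz": 0, "rx": 0, "ry": 0, "rz": 0},
    {"gripper": 70, "tx": -1.2, "ty": 0, "tz": 0, "rx": 0, "ry": 0, "rz": 0},
    {"gripper": 70, "tx": -1.8, "ty": 0, "tz": 0, "rx": 0, "ry": 0, "rz": 0},
    {"gripper": 70, "tx": -2.4, "ty": 0, "tz": 0, "rx": 0, "ry": 0, "rz": 0},
    {"gripper": 70, "tx": -3, "ty": 0, "tz": 0, "rx": 0, "ry": 0, "rz": 0},
  ],
)

```text
t: 6.25
ee_pos: [0.5536, -0.0123, 0.0123]
orientation: [[-0.998, 0.055, 0.0], [0.055, 0.998, 0.0], [-0.0, 0.0, -1.0]]
wrist_force: [-2.7, 0.4, 1.6]
width: 0.07
grasp_force: 1.5
```

```bash
python3 go.py .5555 -.015 .012 -3.2
```

```text
t 6.25 pos [ 0.5536 -0.0123  0.0123] F [-2.7  0.4  1.6] w 0.07
t mm [-2.  -2.6  0.3] r deg [0.01 0.   0.03]
```

Emit:
servo_tool(
  increments=[
    {"gripper": 70, "tx": -0.6, "ty": 0, "tz": 0, "rx": 0, "ry": 0, "rz": 0},
    {"gripper": 70, "tx": -1.2, "ty": 0, "tz": 0, "rx": 0, "ry": 0, "rz": 0},
    {"gripper": 70, "tx": -1.8, "ty": 0, "tz": 0, "rx": 0, "ry": 0, "rz": 0},
    {"gripper": 70, "tx": -2.4, "ty": 0, "tz": 0, "rx": 0, "ry": 0, "rz": 0},
    {"gripper": 70, "tx": -3, "ty": 0, "tz": 0, "rx": 0, "ry": 0, "rz": 0},
  ],
)

```text
t: 6.75
ee_pos: [0.5538, -0.0123, 0.0118]
orientation: [[-0.998, 0.055, -0.005], [0.055, 0.998, 0.0], [0.005, -0.0, -1.0]]
wrist_force: [-9.6, 0.5, 6.3]
width: 0.0702
grasp_force: 4.9
```

Contact with the kerb. A small further press makes it flush.

Emit:
servo_tool(
  increments=[
    {"gripper": 70, "tx": -0.5, "ty": 0, "tz": 0, "rx": 0, "ry": 0, "rz": 0},
    {"gripper": 70, "tx": -1, "ty": 0, "tz": 0, "rx": 0, "ry": 0, "rz": 0},
    {"gripper": 70, "tx": -1.5, "ty": 0, "tz": 0, "rx": 0, "ry": 0, "rz": 0},
    {"gripper": 70, "tx": -2, "ty": 0, "tz": 0, "rx": 0, "ry": 0, "rz": 0},
    {"gripper": 70, "tx": -2, "ty": 0, "tz": 0, "rx": 0, "ry": 0, "rz": 0},
  ],
)

```text
t: 7.25
ee_pos: [0.5538, -0.0122, 0.0115]
orientation: [[-0.998, 0.055, -0.008], [0.055, 0.998, 0.0], [0.008, -0.0, -1.0]]
wrist_force: [-12.9, -0.0, 9.8]
width: 0.0702
grasp_force: 6.4
```

```bash
python3 - <<'E'
from m import *
im=imaging.grab_frame("scene"); c=cv2.resize(im[130:290,180:400],None,fx=3,fy=3,interpolation=cv2.INTER_CUBIC); cv2.imwrite("pics/s2.png",c[...,::-1])
E
python3 go.py .54 -.011 .012 -3.2
```

```text
t 7.3 pos [ 0.5538 -0.0123  0.0115] F [-13.4  -0.3   9.8] w 0.07
t mm [13.8  0.5 -0.4] r deg [-0.01 -0.48  0.03]
```

View pics/s2.png

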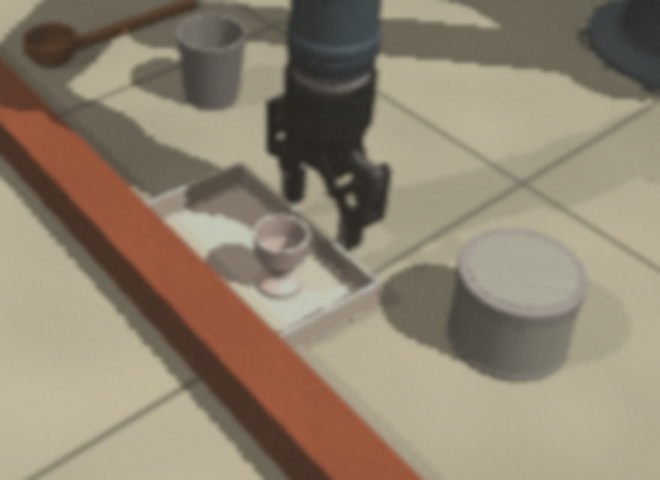

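The tray is flush with the kerb, the egg cup is upright at crop (280,255), and the tin is untouched. I'll retract straight back, then rise.

Emit:
servo_tool(
  increments=[
    {"gripper": 70, "tx": 3, "ty": 0, "tz": 0, "rx": 0, "ry": 0, "rz": 0},
    {"gripper": 70, "tx": 8, "ty": 0, "tz": 0, "rx": 0, "ry": 0, "rz": 0},
    {"gripper": 70, "tx": 20, "ty": 0, "tz": 0, "rx": 0, "ry": 0, "rz": 0},
    {"gripper": 70, "tx": 40, "ty": 0, "tz": 0, "rx": 0, "ry": 0, "rz": 0},
    {"gripper": 70, "tx": 65, "ty": 0, "tz": 0, "rx": 0, "ry": 0, "rz": 0},
  ],
)

```text
t: 7.8
ee_pos: [0.4962, -0.0094, 0.013]
orientation: [[-0.998, 0.055, 0.005], [0.055, 0.998, -0.0], [-0.005, -0.0, -1.0]]
wrist_force: [-0.1, 0.5, 1.2]
width: 0.07
grasp_force: 0.0
```

Emit:
servo_tool(
  increments=[
    {"gripper": 50, "tx": 5, "ty": 0, "tz": -25, "rx": 0, "ry": 0, "rz": 0},
    {"gripper": 50, "tx": 20, "ty": 0, "tz": -60, "rx": 0, "ry": 0, "rz": 0},
    {"gripper": 50, "tx": 40, "ty": 0, "tz": -100, "rx": 0, "ry": 0, "rz": 0},
    {"gripper": 50, "tx": 60, "ty": 30, "tz": -130, "rx": 0, "ry": 0, "rz": 0},
    {"gripper": 50, "tx": 70, "ty": 60, "tz": -130, "rx": 0, "ry": 0, "rz": 0},
  ],
)

```text
t: 8.3
ee_pos: [0.4307, 0.0549, 0.1472]
orientation: [[-0.998, 0.058, 0.011], [0.058, 0.998, 0.0], [-0.011, 0.001, -1.0]]
wrist_force: [0.5, 1.2, 0.3]
width: 0.05
grasp_force: 0.0
```

```bash
python3 go.py .431 .172 .14 -3.2
python3 - <<'E'
from m import *
im=imaging.grab_frame("top"); cv2.imwrite("pics/t3.png",cv2.resize(im[110:290,80:340],None,fx=3,fy=3,interpolation=cv2.INTER_CUBIC)[...,::-1]); print(kerb(im))
E
```

```text
t 8.3 pos [0.4307 0.0549 0.1472] F [0.5 1.2 0.3] w 0.05
t mm [  6.6 116.9   7.2] r deg [ 0.05  0.64 -0.11]
(np.float64(0.6886794589338049), np.float64(0.056972274990867336), np.float64(0.001901785805546032), np.float64(0.8617283950617284))
```

View pics/t3.png

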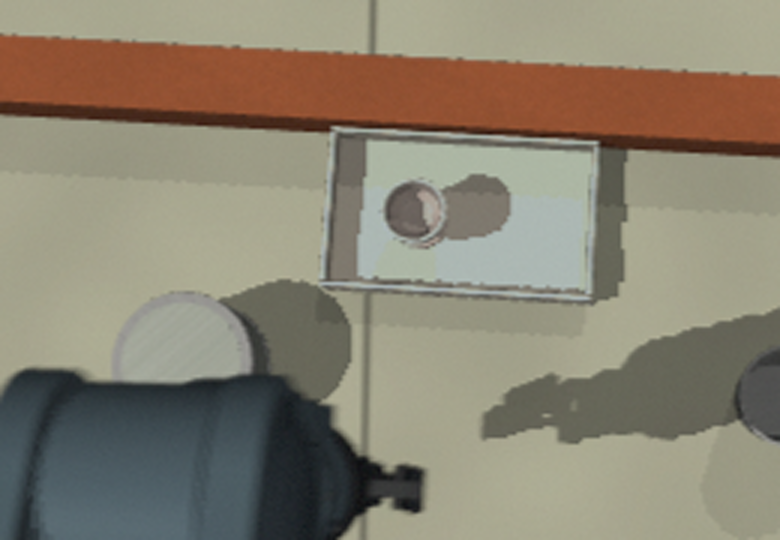

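The tray is flush along its whole far side (crop rows 128–145 against the kerb face) and the egg cup is standing. Now for the tin.

Emit:
servo_tool(
  increments=[
    {"gripper": 50, "tx": 2, "ty": 30, "tz": 0, "rx": 0, "ry": 0, "rz": 0},
    {"gripper": 50, "tx": 4, "ty": 65, "tz": 0, "rx": 0, "ry": 0, "rz": 0},
    {"gripper": 50, "tx": 6, "ty": 95, "tz": 0, "rx": 0, "ry": 0, "rz": 0},
    {"gripper": 50, "tx": 6, "ty": 114, "tz": 15, "rx": 0, "ry": 0, "rz": 0},
    {"gripper": 50, "tx": 6, "ty": 114, "tz": 30, "rx": 0, "ry": 0, "rz": 0},
  ],
)

```text
t: 8.85
ee_pos: [0.4299, 0.1717, 0.1128]
orientation: [[-0.999, 0.052, 0.005], [0.052, 0.999, 0.002], [-0.005, 0.003, -1.0]]
wrist_force: [0.2, -0.7, 0.1]
width: 0.0498
grasp_force: 0.0
```

```bash
python3 go.py .431 .172 .018 -3.2
```

```text
t 8.85 pos [0.4299 0.1717 0.1128] F [ 0.2 -0.7  0.1] w 0.0498
t mm [-0.6  0.1 94.9] r deg [0.15 0.29 0.23]
```

Emit:
servo_tool(
  increments=[
    {"gripper": 50, "tx": 0, "ty": 0, "tz": 30, "rx": 0, "ry": 0, "rz": 0},
    {"gripper": 50, "tx": 0, "ty": 0, "tz": 60, "rx": 0, "ry": 0, "rz": 0},
    {"gripper": 50, "tx": 0, "ty": 0, "tz": 80, "rx": 0, "ry": 0, "rz": 0},
    {"gripper": 50, "tx": 0, "ty": 0, "tz": 92, "rx": 0, "ry": 0, "rz": 0},
    {"gripper": 50, "tx": 0, "ty": 0, "tz": 92, "rx": 0, "ry": 0, "rz": 0},
  ],
)

```text
t: 9.35
ee_pos: [0.4271, 0.1688, 0.0189]
orientation: [[-0.998, 0.055, -0.001], [0.055, 0.998, -0.0], [0.001, -0.0, -1.0]]
wrist_force: [-0.1, -0.1, -0.5]
width: 0.0502
grasp_force: 0.0
```

Emit:
servo_tool(
  increments=[
    {"gripper": 50, "tx": -3, "ty": 0, "tz": 0, "rx": 0, "ry": 0, "rz": 0},
    {"gripper": 50, "tx": -7, "ty": 0, "tz": 0, "rx": 0, "ry": 0, "rz": 0},
    {"gripper": 50, "tx": -11, "ty": 0, "tz": 0, "rx": 0, "ry": 0, "rz": 0},
    {"gripper": 50, "tx": -15, "ty": 0, "tz": 0, "rx": 0, "ry": 0, "rz": 0},
    {"gripper": 50, "tx": -18, "ty": 0, "tz": 0, "rx": 0, "ry": 0, "rz": 0},
  ],
)

```text
t: 9.85
ee_pos: [0.4465, 0.168, 0.0208]
orientation: [[-0.998, 0.055, 0.001], [0.055, 0.998, 0.0], [-0.001, 0.0, -1.0]]
wrist_force: [0.1, -0.8, -0.3]
width: 0.0498
grasp_force: 0.0
```

```bash
python3 go.py .55 .166 .018 -3.2
```

```text
t 9.85 pos [0.4465 0.168  0.0208] F [ 0.1 -0.8 -0.3] w 0.0498
t mm [-103.4    3.7    2.9] r deg [0.03 0.08 0.02]
```

Emit:
servo_tool(
  increments=[
    {"gripper": 50, "tx": -1, "ty": 3, "tz": 2, "rx": 0, "ry": 0, "rz": 0},
    {"gripper": 50, "tx": -5, "ty": 3, "tz": 2, "rx": 0, "ry": 0, "rz": 0},
    {"gripper": 50, "tx": -9, "ty": 3, "tz": 2, "rx": 0, "ry": 0, "rz": 0},
    {"gripper": 50, "tx": -14, "ty": 3, "tz": 2, "rx": 0, "ry": 0, "rz": 0},
    {"gripper": 50, "tx": -19, "ty": 3, "tz": 2, "rx": 0, "ry": 0, "rz": 0},
  ],
)

```text
t: 10.35
ee_pos: [0.4637, 0.1699, 0.018]
orientation: [[-0.998, 0.055, -0.002], [0.055, 0.998, 0.0], [0.002, -0.0, -1.0]]
wrist_force: [-4.5, 1.3, 1.4]
width: 0.0499
grasp_force: 0.0
```

Emit:
servo_tool(
  increments=[
    {"gripper": 50, "tx": -5, "ty": 0, "tz": 0, "rx": 0, "ry": 0, "rz": 0},
    {"gripper": 50, "tx": -10, "ty": 0, "tz": 0, "rx": 0, "ry": 0, "rz": 0},
    {"gripper": 50, "tx": -15, "ty": 0, "tz": 0, "rx": 0, "ry": 0, "rz": 0},
    {"gripper": 50, "tx": -20, "ty": 0, "tz": 0, "rx": 0, "ry": 0, "rz": 0},
    {"gripper": 50, "tx": -25, "ty": 0, "tz": 0, "rx": 0, "ry": 0, "rz": 0},
  ],
)

```text
t: 10.85
ee_pos: [0.49, 0.1683, 0.0182]
orientation: [[-0.998, 0.056, -0.0], [0.056, 0.998, -0.0], [0.0, -0.0, -1.0]]
wrist_force: [-2.8, 0.2, -1.1]
width: 0.0498
grasp_force: 0.0
```

Emit:
servo_tool(
  increments=[
    {"gripper": 50, "tx": -5, "ty": 0, "tz": 0, "rx": 0, "ry": 0, "rz": 0},
    {"gripper": 50, "tx": -10, "ty": 0, "tz": 0, "rx": 0, "ry": 0, "rz": 0},
    {"gripper": 50, "tx": -15, "ty": 0, "tz": 0, "rx": 0, "ry": 0, "rz": 0},
    {"gripper": 50, "tx": -20, "ty": 0, "tz": 0, "rx": 0, "ry": 0, "rz": 0},
    {"gripper": 50, "tx": -25, "ty": 0, "tz": 0, "rx": 0, "ry": 0, "rz": 0},
  ],
)

```text
t: 11.35
ee_pos: [0.5149, 0.1671, 0.0183]
orientation: [[-0.998, 0.055, -0.0], [0.055, 0.998, 0.0], [0.0, 0.0, -1.0]]
wrist_force: [-2.8, 0.8, -0.8]
width: 0.0498
grasp_force: 0.0
```

```bash
python3 go.py .592 .162 .018 -3.2
python3 - <<'E'
from m import *
im=imaging.grab_frame("scene"); c=cv2.resize(im[130:310,200:440],None,fx=3,fy=3,interpolation=cv2.INTER_CUBIC); cv2.imwrite("pics/s3.png",c[...,::-1])
E
```

```text
t 11.35 pos [0.5149 0.1671 0.0183] F [-2.8  0.8 -0.8] w 0.0498
t mm [-77.3  -0.8   0.3] r deg [ 0.   -0.    0.03]
```

View pics/s3.png

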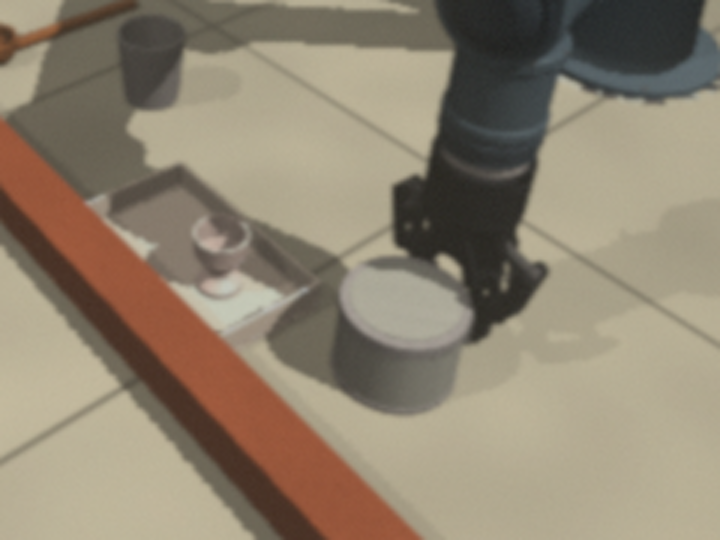

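The tin is sliding upright, cradled between the fingers and clear of the tray. About 77 mm remain.

Emit:
servo_tool(
  increments=[
    {"gripper": 50, "tx": -5, "ty": 0, "tz": 0, "rx": 0, "ry": 0, "rz": 0},
    {"gripper": 50, "tx": -10, "ty": 0, "tz": 0, "rx": 0, "ry": 0, "rz": 0},
    {"gripper": 50, "tx": -15, "ty": 0, "tz": 0, "rx": 0, "ry": 0, "rz": 0},
    {"gripper": 50, "tx": -20, "ty": 0, "tz": 0, "rx": 0, "ry": 0, "rz": 0},
    {"gripper": 50, "tx": -25, "ty": 0, "tz": 0, "rx": 0, "ry": 0, "rz": 0},
  ],
)

```text
t: 11.9
ee_pos: [0.5399, 0.1657, 0.0184]
orientation: [[-0.998, 0.055, 0.0], [0.055, 0.998, 0.0], [-0.0, 0.0, -1.0]]
wrist_force: [-3.2, -0.1, 1.6]
width: 0.0502
grasp_force: 0.0
```

Emit:
servo_tool(
  increments=[
    {"gripper": 50, "tx": -5, "ty": 0, "tz": 0, "rx": 0, "ry": 0, "rz": 0},
    {"gripper": 50, "tx": -10, "ty": 0, "tz": 0, "rx": 0, "ry": 0, "rz": 0},
    {"gripper": 50, "tx": -15, "ty": 0, "tz": 0, "rx": 0, "ry": 0, "rz": 0},
    {"gripper": 50, "tx": -20, "ty": 0, "tz": 0, "rx": 0, "ry": 0, "rz": 0},
    {"gripper": 50, "tx": -25, "ty": 0, "tz": 0, "rx": 0, "ry": 0, "rz": 0},
  ],
)

```text
t: 12.4
ee_pos: [0.5648, 0.1643, 0.0183]
orientation: [[-0.998, 0.055, 0.0], [0.055, 0.998, 0.0], [-0.0, 0.0, -1.0]]
wrist_force: [-4.8, -0.0, 1.8]
width: 0.05
grasp_force: 0.0
```

Emit:
servo_tool(
  increments=[
    {"gripper": 50, "tx": -3, "ty": 0, "tz": 0, "rx": 0, "ry": 0, "rz": 0},
    {"gripper": 50, "tx": -6, "ty": 0, "tz": 0, "rx": 0, "ry": 0, "rz": 0},
    {"gripper": 50, "tx": -9, "ty": 0, "tz": 0, "rx": 0, "ry": 0, "rz": 0},
    {"gripper": 50, "tx": -12, "ty": 0, "tz": 0, "rx": 0, "ry": 0, "rz": 0},
    {"gripper": 50, "tx": -14, "ty": 0, "tz": 0, "rx": 0, "ry": 0, "rz": 0},
  ],
)

```text
t: 12.9
ee_pos: [0.5787, 0.1635, 0.0184]
orientation: [[-0.998, 0.055, 0.0], [0.055, 0.998, 0.0], [-0.0, 0.0, -1.0]]
wrist_force: [-3.9, 0.6, 3.1]
width: 0.05
grasp_force: 0.0
```

Emit:
servo_tool(
  increments=[
    {"gripper": 50, "tx": -1, "ty": 0, "tz": 0, "rx": 0, "ry": 0, "rz": 0},
    {"gripper": 50, "tx": -2, "ty": 0, "tz": 0, "rx": 0, "ry": 0, "rz": 0},
    {"gripper": 50, "tx": -3, "ty": 0, "tz": 0, "rx": 0, "ry": 0, "rz": 0},
    {"gripper": 50, "tx": -4, "ty": 0, "tz": 0, "rx": 0, "ry": 0, "rz": 0},
    {"gripper": 50, "tx": -5, "ty": 0, "tz": 0, "rx": 0, "ry": 0, "rz": 0},
  ],
)

```text
t: 13.4
ee_pos: [0.5834, 0.1633, 0.0183]
orientation: [[-0.998, 0.055, 0.0], [0.055, 0.998, 0.0], [-0.0, 0.0, -1.0]]
wrist_force: [-3.6, 0.6, 2.7]
width: 0.0497
grasp_force: 0.0
```

Emit:
servo_tool(
  increments=[
    {"gripper": 50, "tx": -1, "ty": 0, "tz": 0, "rx": 0, "ry": 0, "rz": 0},
    {"gripper": 50, "tx": -2, "ty": 0, "tz": 0, "rx": 0, "ry": 0, "rz": 0},
    {"gripper": 50, "tx": -3, "ty": 0, "tz": 0, "rx": 0, "ry": 0, "rz": 0},
    {"gripper": 50, "tx": -4, "ty": 0, "tz": 0, "rx": 0, "ry": 0, "rz": 0},
    {"gripper": 50, "tx": -5, "ty": 0, "tz": 0, "rx": 0, "ry": 0, "rz": 0},
  ],
)

```text
t: 13.9
ee_pos: [0.5885, 0.163, 0.0183]
orientation: [[-0.998, 0.055, 0.0], [0.055, 0.998, 0.0], [-0.0, 0.0, -1.0]]
wrist_force: [-4.0, -0.0, 2.9]
width: 0.05
grasp_force: 0.0
```

Emit:
servo_tool(
  increments=[
    {"gripper": 50, "tx": -0.6, "ty": 0, "tz": 0, "rx": 0, "ry": 0, "rz": 0},
    {"gripper": 50, "tx": -1.2, "ty": 0, "tz": 0, "rx": 0, "ry": 0, "rz": 0},
    {"gripper": 50, "tx": -1.8, "ty": 0, "tz": 0, "rx": 0, "ry": 0, "rz": 0},
    {"gripper": 50, "tx": -2.4, "ty": 0, "tz": 0, "rx": 0, "ry": 0, "rz": 0},
    {"gripper": 50, "tx": -3, "ty": 0, "tz": 0, "rx": 0, "ry": 0, "rz": 0},
  ],
)

```text
t: 14.4
ee_pos: [0.5891, 0.1629, 0.018]
orientation: [[-0.998, 0.055, -0.004], [0.055, 0.998, 0.0], [0.004, 0.0, -1.0]]
wrist_force: [-9.8, 0.2, 7.2]
width: 0.0499
grasp_force: 0.0
```

Contact with the kerb (force up, travel stopped). I'll retreat straight back and then up.

Emit:
servo_tool(
  increments=[
    {"gripper": 50, "tx": 3, "ty": 0, "tz": 0, "rx": 0, "ry": 0, "rz": 0},
    {"gripper": 50, "tx": 8, "ty": 0, "tz": 0, "rx": 0, "ry": 0, "rz": 0},
    {"gripper": 50, "tx": 20, "ty": 0, "tz": 0, "rx": 0, "ry": 0, "rz": 0},
    {"gripper": 50, "tx": 45, "ty": 0, "tz": 0, "rx": 0, "ry": 0, "rz": 0},
    {"gripper": 50, "tx": 80, "ty": 0, "tz": 0, "rx": 0, "ry": 0, "rz": 0},
  ],
)

```text
t: 14.9
ee_pos: [0.514, 0.1674, 0.0189]
orientation: [[-0.998, 0.056, 0.005], [0.056, 0.998, 0.001], [-0.005, 0.001, -1.0]]
wrist_force: [-0.4, 0.0, 1.0]
width: 0.0498
grasp_force: 0.0
```

Emit:
servo_tool(
  increments=[
    {"gripper": 50, "tx": 40, "ty": 0, "tz": -10, "rx": 0, "ry": 0, "rz": 0},
    {"gripper": 50, "tx": 80, "ty": 0, "tz": -40, "rx": 0, "ry": 0, "rz": 0},
    {"gripper": 50, "tx": 90, "ty": 20, "tz": -80, "rx": 0, "ry": 0, "rz": 0},
    {"gripper": 50, "tx": 90, "ty": 50, "tz": -110, "rx": 0, "ry": 0, "rz": 0},
    {"gripper": 50, "tx": 90, "ty": 70, "tz": -120, "rx": 0, "ry": 0, "rz": 0},
  ],
)

```text
t: 15.4
ee_pos: [0.4281, 0.2445, 0.1424]
orientation: [[-0.998, 0.055, 0.008], [0.055, 0.998, 0.003], [-0.008, 0.004, -1.0]]
wrist_force: [1.0, -0.4, -0.1]
width: 0.0497
grasp_force: 0.0
```

```bash
python3 - <<'E'
from m import *
a=imaging.grab_frame("top"); b=imaging.grab_frame("scene")
A=cv2.resize(a[100:300,80:480],None,fx=2,fy=2,interpolation=cv2.INTER_CUBIC); B=cv2.resize(b[90:275,60:430],(400,200),interpolation=cv2.INTER_CUBIC)
out=np.zeros((600,800,3),np.uint8); out[:400]=A; out[400:,:400]=B; cv2.imwrite("pics/f.png",out[...,::-1])
E
python3 go.py .45 .2 .2 -3
```

```text
t 15.5 pos [0.4285 0.245  0.1411] F [-0.3 -0.2 -0.3] w 0.0495
t mm [-24.3 -43.6 -58.9] r deg [ 0.22  0.43 -0.01]
```

View pics/f.png

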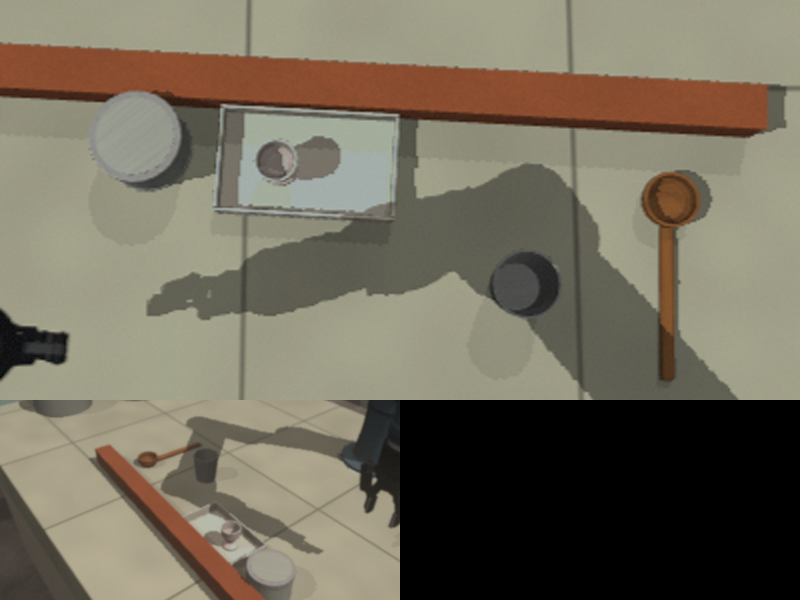

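The final view shows the tray flush, the egg cup upright, the tin upright against the kerb with its lid centre at crop (137,137), and the cup and ladle unmoved. I'll run a numeric check and hand in if it holds.

Run:
```python
from m import *
p=plane("top",[(136.5/2+80,137/2+100)],.076)[0]; a,b=.6880,.0565
g=(a+b*p[1]-p[0])/np.hypot(1,b)-.05; print(p,"tin gap mm",g*1e3)
if g<.004: print(env.hand_in())
```

```text
[0.6418685  0.15641605 0.076     ] tin gap mm 4.881477547662577
```

4.9 mm is at the edge of my measuring error, so I'll refine it with a lid circle fit, using the tray's known-flush side as a bias reference.

Run:
```python
from m import *
a,b=.6880,.0565
gap=lambda p:((a+b*p[:,1]-p[:,0])/np.hypot(1,b)*1e3).round(1)
im=imaging.grab_frame("top")
print("tray rim gap",gap(plane("top",[(222/2+80-.25,105/2+100-.25),(398/2+80-.25,115.5/2+100-.25)],.03)))
g=cv2.cvtColor(im,cv2.COLOR_RGB2GRAY); sub=cv2.resize(g[135:205,115:185],None,fx=4,fy=4,interpolation=cv2.INTER_CUBIC)
c=cv2.HoughCircles(cv2.GaussianBlur(sub,(5,5),1.5),cv2.HOUGH_GRADIENT,1,200,param1=80,param2=20,minRadius=80,maxRadius=104)
print(c)
x,y,r=c[0,0]; cc=((x+.5)/4-.5+115,(y+.5)/4-.5+135); P=plane("top",[cc],.076); print(P,"gap",gap(P)-50)
# kerb front top edge (bright->dark red) near tin and tray, at z=.052
for u in (110,200,300):
    for uu in (u,):
        col=im[120:175,uu,0].astype(int); i=np.argmin(np.diff(col[8:34]))+8; print(uu,120+i+.5,gap(plane("top",[(uu,120+i+.5)],.052)))
# lateral extreme: near edge of lid
hsv=cv2.cvtColor(im,cv2.COLOR_RGB2HSV)
col=im[150:205,148].astype(int).sum(1); print(col.tolist())
```

```text
tray rim gap [4.4 5.3]
[[[127.5 129.5  93. ]]]
[[0.64512412 0.16027286 0.076     ]] gap [1.8]
110 144.5 [1.8]
200 149.5 [1.9]
300 132.5 [-48.5]
[444, 453, 442, 444, 450, 441, 445, 452, 451, 445, 446, 457, 447, 444, 443, 440, 448, 451, 443, 443, 440, 446, 449, 442, 445, 445, 453, 453, 448, 446, 452, 463, 458, 449, 443, 440, 453, 421, 412, 415, 358, 218, 211, 236, 338, 377, 427, 426, 432, 432, 431, 428, 432, 433, 430]
```

With the kerb's top edge correcting the foot line by about 1.8 mm, the tin gap comes to about 0. The tray's gap is within picking error, and the stall positions and forces confirm contact for both. Handing in.

```bash
python3 -c "
from rig import env
print(env.hand_in())"
```

```text
the job is handed in; nothing more can be done
None
```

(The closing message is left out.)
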